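Heft the solvent tins and put the full ones away in the sliding spill tray

ROBOT

A 6-joint arm with a two-finger parallel gripper is mounted at the origin on the work surface. World frame = base frame: x ahead of the robot, y to its left, z up, the work surface at z = 0. Lengths are in m, angles in rad, forces in N, time in s.
With the tool pointing down it reaches from about 0.35 to 0.975 m from the base axis. Payload 7.1 kg.
Tool frame: the origin (TCP) lies midway between the tips of the shut fingers; the grasp point (between the pads) lies 19 mm behind it; z points along the fingers, y is the line along which they close (so a half turn about z gives the same grasp; the last joint's range is limited). The gripper opens to 88 mm and grips with 3 to 60 N. Pads are 20 mm wide; open, the fingers measure 115 mm over their backs; the gripper's body (75 mm by 178 mm) begins 61 mm behind the grasp point.
Start: joints at [-1.152, 0.423, 1.63, -0, 1.089, -0.019], TCP at [0.265, -0.566, 0.223] pointing down, gripper open.
Joint ranges: [-3, 3], [-0.9, 2.11], [0.09, 2.58], [-1.31, 4.45], [0.11, 2.69], [-2.54, 2.54]. Speed limits (rad/s): [2.39, 2.39, 3.01, 3.14, 3.14, 3.14].

INTERFACE

Orientations are given as a unit quaternion [w, x, y, z].
In Python, from station import move_pose, movel, movej, command_gripper, wait, inverse_kinematics, read_camera, camera_info, MotionError, job_done, get_time, get_joint_pos, get_qvel, get_effort, get_tcp_pos, get_ee_rot, get_ft_force, get_ft_torque, get_grip_width, get_finger_force gives the robot as it stands. Calls block until the motion is done:
- move_pose(position, orientation): joint-space move of the TCP to a pose.
- movel(position, frame=None, v=0.15, until_force=None): straight line of the TCP; frame=None keeps the orientation; v is the mean speed in m/s. With until_force (N) it stops when the force on the tool has changed by that much, and returns True; else False.
- movej(angles): joint-space move.
- command_gripper(opening): opening from 0.0 (shut) to 1.0 (fully open); the grip force is fixed at half the most; returns when the fingers have stopped.
- wait(seconds).
- inverse_kinematics(position, orientation): joint angles nearest the present ones, or None.
- read_camera(name): name is "side" or "top" or "wrist"; returns the picture (420x560x3 uint8, red, green, blue); there is no depth.
- camera_info(name): a dict with "intrinsics" (3x3 intrinsics, pixels), "T" (4x4, takes a point from camera to world coordinates); the wrist camera has in their place "tool_from_camera" (4x4, takes a point from camera to tool coordinates, whose origin is the TCP and whose axes are the flange's). Camera axes: x right, y up, looking along -z (the intrinsics and any distortion apply to the point x, -y, -z); pixel columns grow to the right and rows downward; lengths in m; the calibration is good to about 2 mm. A picture is of the moment at which its call begins: read the wrist's pose just before it. camera_info takes no time and is no camera call.
A pose or a line that the arm cannot do raises MotionError and nothing moves.
- job_done(): hands the job in; it is judged then, once.
Readings, each from a call of its own:
- get_time(): time.
- get_joint_pos(): joint angles.
- get_qvel(): joint speeds.
- get_effort(): joint torques, N m.
- get_tcp_pos(): TCP position.
- get_ee_rot(): TCP orientation.
- get_ft_force(): force on the tool from outside, world axes, zero at the start.
- get_ft_torque(): the same for the moment, N m.
- get_grip_width(): opening from 0.0 (shut) to 1.0 (fully open).
- get_finger_force(): force on a finger pad.
Only numpy, scipy, OpenCV 4.12 (cv2) and the standard library are available. Lean on these libraries where they do the work, as an engineer would, in place of code of your own. Each camera call takes 0.05 s, during which the arm holds its last target. There are 200 camera calls.

TASK

Of the three solvent tins that look alike, one or two are still full and the rest are empty: heft them to feel which. Stand every full tin upright in the blue spill tray, leave the empty ones standing upright on the bench top, and then gently push the tray all the way in, up against its back stop. Set the tins down softly, and do not tip a tin or disturb the other things on the bench.

Things in the scene. Friction and masses are not known exactly. Their poses are not given: they have to be found in the camera images.
- tin_a: first tin: upright flat-sided metal solvent tin, 90 mm (its x) by 56 mm (its y), 125 mm high, paper label with red and orange marks, round red cap (28 mm wide, 20 mm high) on top, 24 mm from the middle towards +x. Full: 0.6 to 0.75 kg; empty: under 0.2 kg. Its x lies within 0.5 rad of world x at the start. Origin: centre of the underside; z up
- tin_b: second tin: the same as tin_a to the eye
- tin_c: third tin: the same as tin_a to the eye
- runner: the grey fixed runner plate that carries the sliding blue spill tray, 270 x 262 mm, with low aluminium side rails and an upright grey back stop 75 mm high at its far (+x) end. Origin: under the plate, at the middle of the tray as it stands when fully out; its x is the direction in which the tray is pushed in
- tray (a joint): how far the blue tray is pushed in, m: 0 fully out, 0.10 fully in against the back stop. It slides stiffly (about 2 N) and stays where it is left
- tray_floor (a point): centre of the tray's inner floor, 18 mm above the bench. The floor inside is 150 mm (x) by 220 mm (y), the walls rise 40 mm above it and are 5 mm thick: two tins fit side by side, long sides along x. It moves with the tray; axes as the runner's
- tray_handle (a point): middle of the tray's black handle bar, 112 mm long along y, 14 mm square, 40 mm above the bench, 60 mm clear in front (-x) of the tray's front wall, on two steel arms at y = +-50 mm. It can be pushed or pinched from above. Axes as the runner's
- table: the plywood bench; its top is at height 0
- flask: bystander: conical glass flask, 88 mm wide, 120 mm high; origin at the underside
- beaker: bystander: clear beaker, 80 mm wide, 95 mm high; origin at the underside
- round_can: bystander: round metal can with red cap, 72 mm wide, 120 mm high; origin at the underside. Not one of the three tins
- jar: bystander: small white jar with blue lid, 56 mm wide, 65 mm high; origin at the underside
- scoop: bystander: grey plastic scoop lying on the bench, 190 mm long, 35 mm high; origin where the handle meets the pan, the pan towards its x
- dish: bystander: flat black rubber disc, 90 mm wide, 18 mm high; origin at the underside

How it is judged:
On the way, in this order (a step that is already met when the one before it is completed fails the run):
1. every full tin stands in the tray and every empty one on the bench top, before the tray is fully in (angle between each of tin_a, tin_b, tin_c's own z axis and vertical below 0.1 rad and ((x of tin_a in the frame of tray_floor between -0.075 and 0.075 m and y of tin_a in the frame of tray_floor between -0.11 and 0.11 m and z of tin_a in the frame of tray_floor below 0.012 m and contact force between tin_a and runner above 4 N) or (height (world z) of tin_a below 0.01 m and contact force between tin_a and table between 0.6 and 4 N)) and ((x of tin_b in the frame of tray_floor between -0.075 and 0.075 m and y of tin_b in the frame of tray_floor between -0.11 and 0.11 m and z of tin_b in the frame of tray_floor below 0.012 m and contact force between tin_b and runner above 4 N) or (height (world z) of tin_b below 0.01 m and contact force between tin_b and table between 0.6 and 4 N)) and ((x of tin_c in the frame of tray_floor between -0.075 and 0.075 m and y of tin_c in the frame of tray_floor between -0.11 and 0.11 m and z of tin_c in the frame of tray_floor below 0.012 m and contact force between tin_c and runner above 4 N) or (height (world z) of tin_c below 0.01 m and contact force between tin_c and table between 0.6 and 4 N))), for 0.2 s.
2. the tray is pushed fully in (value of joint tray above 0.096 m), for 0.2 s.
At the end, for the whole second after the job is handed in: Each full tin stands upright (within 0.1 rad) on the floor of the tray, each empty tin stands upright on the bench top, full and empty being told by the weight they rest with (4 N lies between), all at rest; the tray is in to within 4 mm of its stop (all of step 1 and value of joint tray above 0.096 m and linear speed of each of tin_a, tin_b, tin_c below 0.02 m/s); the robot touches nothing.
It fails at once if a tin is tipped by more than 0.5 rad (angle between any of tin_a, tin_b, tin_c's own z axis and vertical above 0.5 rad).
It fails at once if a tin is dropped: let go in the air, more than about 12 mm above the tray floor or 30 mm above the bench ((height (world z) of tin_a above 0.03 m and contact force between tin_a and the fingers below 0.05 N and contact force between tin_a and the arm below 0.05 N and contact force between tin_a and table below 0.05 N and contact force between tin_a and runner below 0.05 N) or (height (world z) of tin_b above 0.03 m and contact force between tin_b and the fingers below 0.05 N and contact force between tin_b and the arm below 0.05 N and contact force between tin_b and table below 0.05 N and contact force between tin_b and runner below 0.05 N) or (height (world z) of tin_c above 0.03 m and contact force between tin_c and the fingers below 0.05 N and contact force between tin_c and the arm below 0.05 N and contact force between tin_c and table below 0.05 N and contact force between tin_c and runner below 0.05 N)).
It fails at once if the tray is slammed (faster than 0.4 m/s) (velocity of joint tray above 0.4 m/s).
It fails at once if a bystander is moved by more than 30 mm or tipped (distance of any of flask, beaker, round_can, jar, scoop, dish from where it was at the start of the episode above 0.03 m or angle between any of flask, beaker, round_can, jar, scoop, dish's own z axis and vertical above 0.4 rad).
It also fails if it takes over 72 s, if anything falls off the work surface, if the arm or the gripper's body presses on something with over 40 N, if the wrist force passes 120 N, or if a joint passes its speed limit or range.

## Working session

There is one attempt and no reset: what is moved stays moved. The work goes in short steps, each a Python script; the robot and the scene stay as the last script left them, time stands still between calls to the robot, and variables do not carry over. Pictures are saved under pics/ and viewed, at most 10 in all, crops included, and the job is handed in when it is done.

```bash
mkdir -p pics; ls; python3 - <<'E'
from station import *
import cv2,numpy as np
for n in("top","side"):
    cv2.imwrite(f"pics/{n}0.png",cv2.cvtColor(read_camera(n),cv2.COLOR_RGB2BGR))
    c=camera_info(n);print(n,c)
print(camera_info("wrist"),get_time(),get_ee_rot())
E
```

```text
pics
top {'intrinsics': array([[506.6283358 ,   0.        , 276.77206997],
       [  0.        , 506.6283358 , 205.47193824],
       [  0.        ,   0.        ,   1.        ]]), 'T': array([[ 3.92137629e-03,  9.87270160e-01, -1.59003944e-01,
         2.87193493e-01],
       [-9.99977446e-01,  3.00443193e-03, -6.00678091e-03,
        -9.13972885e-04],
       [-5.45259902e-03,  1.59023913e-01,  9.87259674e-01,
         1.70845796e+00],
       [ 0.00000000e+00,  0.00000000e+00,  0.00000000e+00,
         1.00000000e+00]])}
side {'intrinsics': array([[440.61477846,   0.        , 270.72673778],
       [  0.        , 440.61477846, 210.62992836],
       [  0.        ,   0.        ,   1.        ]]), 'T': array([[-0.91561965,  0.21168213, -0.341806  ,  0.16104196],
       [-0.40164884, -0.44384902,  0.80104698,  0.96383503],
       [ 0.01785708,  0.87074033,  0.49141877,  0.65514833],
       [ 0.        ,  0.        ,  0.        ,  1.        ]])}
{'intrinsics': array([[307.51643379,   0.        , 279.84805388],
       [  0.        , 307.51643379, 207.82480857],
       [  0.        ,   0.        ,   1.        ]]), 'tool_from_camera': array([[ 4.99285552e-05,  9.67080504e-01,  2.54470618e-01,
         6.97268328e-02],
       [ 9.99999976e-01, -1.02510984e-04,  1.93373288e-04,
         7.70488079e-04],
       [ 2.13093571e-04,  2.54470602e-01, -9.67080486e-01,
        -1.61158377e-01],
       [ 0.00000000e+00,  0.00000000e+00,  0.00000000e+00,
         1.00000000e+00]])} 0.1 [-6.90241235e-04  9.76140037e-01  2.17140809e-01 -1.44664744e-04]
```

View pics/top0.png

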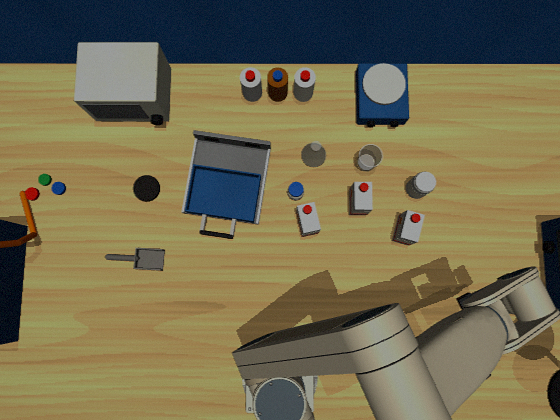

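View pics/side0.png

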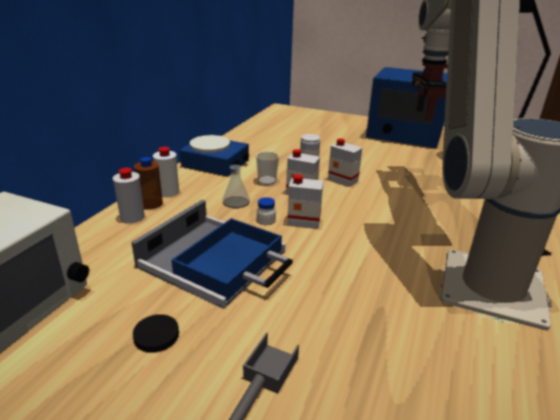

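```bash
cat > h.py <<'E'
from station import *
import cv2,numpy as np
from scipy.spatial.transform import Rotation as R
def quat(yaw):  # tool down, tool y axis perpendicular to heading 'yaw' ; returns wxyz
    q=(R.from_euler('z',yaw)*R.from_quat([1,0,0,0])).as_quat()
    return np.array([q[3],q[0],q[1],q[2]])
def camT(name):
    c=camera_info(name)
    if 'T' in c: return c['intrinsics'],c['T']
    q=get_ee_rot();T=np.eye(4);T[:3,:3]=R.from_quat([q[1],q[2],q[3],q[0]]).as_matrix();T[:3,3]=get_tcp_pos()
    return c['intrinsics'],T@c['tool_from_camera']
def px2w(uv,z,K,T):
    uv=np.atleast_2d(np.asarray(uv,float));d=np.c_[(uv[:,0]-K[0,2])/K[0,0],-(uv[:,1]-K[1,2])/K[1,1],-np.ones(len(uv))]@T[:3,:3].T
    s=(z-T[2,3])/d[:,2];return T[:3,3]+d*s[:,None]
def w2px(p,K,T):
    c=(np.atleast_2d(p)-T[:3,3])@T[:3,:3];return np.c_[K[0,2]+K[0,0]*c[:,0]/-c[:,2],K[1,2]-K[1,1]*c[:,1]/-c[:,2]]
def save(n,im):cv2.imwrite(f"pics/{n}.png",cv2.cvtColor(im,cv2.COLOR_RGB2BGR))
E
python3 - <<'E'
from h import *
im=cv2.cvtColor(cv2.imread('pics/top0.png'),cv2.COLOR_BGR2RGB);K,T=camT('top')
hsv=cv2.cvtColor(im,cv2.COLOR_RGB2HSV)
red=((hsv[...,0]<8)|(hsv[...,0]>172))&(hsv[...,1]>150)&(hsv[...,2]>90)
n,l,s,c=cv2.connectedComponentsWithStats(red.astype(np.uint8))
for i in range(1,n):
    if s[i,4]>15:print('red',c[i],s[i,4],px2w(c[i],.145,K,T)[0])
white=((hsv[...,1]<60)&(hsv[...,2]>130)).astype(np.uint8)
n,l,s,c=cv2.connectedComponentsWithStats(white)
for i in range(1,n):
    if s[i,4]>60 and 290<c[i][0]<440 and 130<c[i][1]<250:
        w=px2w(np.argwhere(l==i)[:,::-1],.125,K,T)[:,:2];print('wh',c[i],s[i],cv2.minAreaRect((w*1000).astype(np.float32)))
blue=((hsv[...,0]>95)&(hsv[...,0]<130)&(hsv[...,1]>120)&(hsv[...,2]>40)).astype(np.uint8)
n,l,s,c=cv2.connectedComponentsWithStats(blue)
for i in range(1,n):
    if s[i,4]>60 and 170<c[i][0]<440 and 120<c[i][1]<250:
        w=px2w(np.argwhere(l==i)[:,::-1],.058,K,T)[:,:2];print('blue',c[i],s[i],cv2.minAreaRect((w*1000).astype(np.float32)))
cr=im[125:250,170:445];save('crop0',np.hstack([cv2.resize(cr[:,:140],None,fx=2.9,fy=2.9,interpolation=2),cv2.resize(cr[:,115:],None,fx=2.4,fy=2.9,interpolation=2)]))
E
```

```text
red [249.70149254  74.52238806] 67 [0.9714721  0.09861772 0.145     ]
red [304.95652174  74.75362319] 69 [ 0.97095184 -0.08160017  0.145     ]
red [363.61111111 186.61111111] 54 [ 0.59984608 -0.26399076  0.145     ]
red [ 30.99212598 193.18110236] 127 [0.57581605 0.78212086 0.145     ]
red [306.98181818 208.92727273] 55 [ 0.52836018 -0.08574116  0.145     ]
red [415.5 217.5] 54 [ 0.50243033 -0.42289263  0.145     ]
wh [366.85869565 160.4673913 ] [359 154  15  13  92] ((691.5797119140625, -279.01318359375), (48.49430847167969, 35.597999572753906), 62.64792251586914)
wh [425.49517685 181.06752412] [416 172  20  19 311] ((622.7017211914062, -464.6856994628906), (58.53462219238281, 61.15309143066406), 0.1529557853937149)
wh [363.31155779 197.03517588] [355 182  18  28 398] ((575.6260986328125, -266.329345703125), (53.84794616699219, 87.52523803710938), 88.8192138671875)
wh [309.         218.24822695] [297 202  24  31 423] ((506.2232360839844, -91.81632995605469), (88.75933837890625, 55.88069534301758), 13.31786060333252)
wh [411.97101449 227.21980676] [401 210  24  32 414] ((479.76416015625, -417.8802490234375), (55.046409606933594, 88.78179168701172), 74.1691665649414)
blue [223.33961661 193.25974441] [ 185  164   76   57 3130] ((597.0269775390625, 188.1038360595703), (230.9425506591797, 160.88134765625), 81.54434967041016)
blue [295.58083832 188.90419162] [289 182  14  15 167] ((608.587646484375, -52.785362243652344), (47.313758850097656, 43.147003173828125), 0.004808496683835983)
```

View pics/crop0.png

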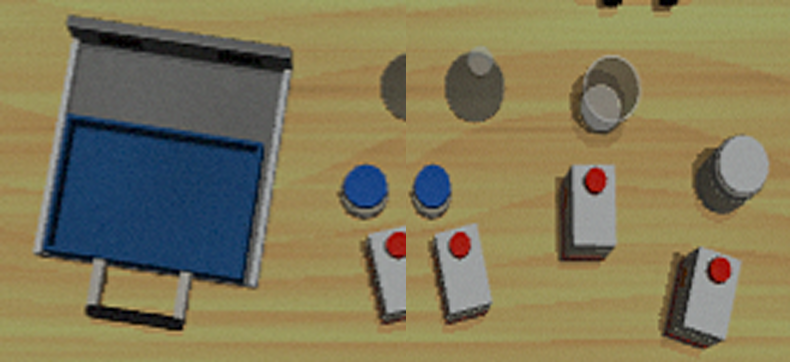

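```bash
cat >> h.py <<'E'
TR=np.array([.597,.188]);TY=-.148
GZ=.08;HI=.27
def tray(x,y):c,s=np.cos(TY),np.sin(TY);return TR+np.array([c*x-s*y,s*x+c*y])
def heft(p,yaw):
    move_pose([*p,HI],quat(yaw));movel([*p,GZ],v=.2);wait(.15);f0=get_ft_force()[2]
    command_gripper(0);w=get_grip_width()
    movel([*p,GZ+.04],v=.08);wait(.3);f=np.mean([(wait(.03),get_ft_force()[2])[1] for _ in range(5)])
    print('width mm',w*88,'weight N',f0-f,'t',get_time());return f0-f
def setdown(p,z0):
    movel([*p,z0+.008],v=.15);hit=movel([*p,z0-.004],v=.02,until_force=2.5)
    print('down',hit,get_tcp_pos()[2]-z0);command_gripper(.82);wait(.1);movel([*p,HI],v=.25)
def place(p,y):
    movel([*p,HI],v=.2);q=tray(0,y);move_pose([*q,HI],quat(TY));setdown(q,GZ+.018)
E
python3 - <<'E'
from h import *
command_gripper(1)
p,y=np.array([.506,-.092]),.232
w=heft(p,y)
if w>4: place(p,.055)
else: setdown(p,GZ)
print(w,get_time(),get_joint_pos());save('t1',read_camera('top'))
E
```

```text
width mm 56.15232808374397 weight N 7.431137913440407 t 5.2167
down True -0.00023661346115930182
7.431137913440407 10.575 [3.62582070e-01 4.18651621e-01 1.52454197e+00 3.71563706e-04
 1.20347258e+00 2.08148503e+00]
```

View pics/t1.png

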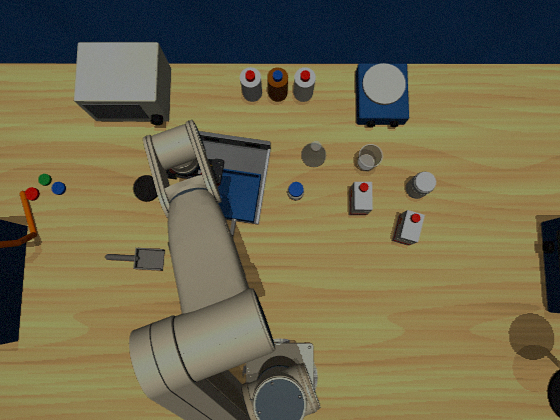

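The first tin is full and was set down in the tray, which the arm hides here. The other two tins are untouched at about (362,198) and (409,227).

```bash
python3 - <<'E'
from h import *
for p,y in ((np.array([.576,-.266]),-.0),(np.array([.480,-.418]),-.276)):
    command_gripper(1)
    w=heft(p,y)
    if w>4: place(p,-.055);break
    setdown(p,GZ)
move_pose([.40,.22,.3],quat(TY));command_gripper(0)
K,T=camT('wrist');save('w2',read_camera('wrist'));save('t2',read_camera('top'));print(get_time())
E
```

```text
width mm 56.167415185836944 weight N 1.7687820746772513 t 15.9167
down True -0.000370072231364621
width mm 55.78858346671342 weight N 7.133712057576616 t 22.45
down True -0.00027376098262293924
30.6083
```

View pics/w2.png

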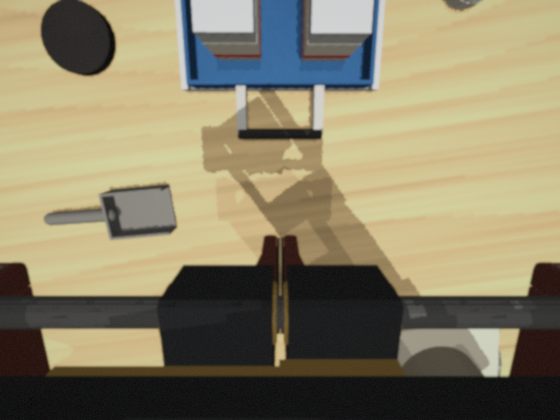

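View pics/t2.png

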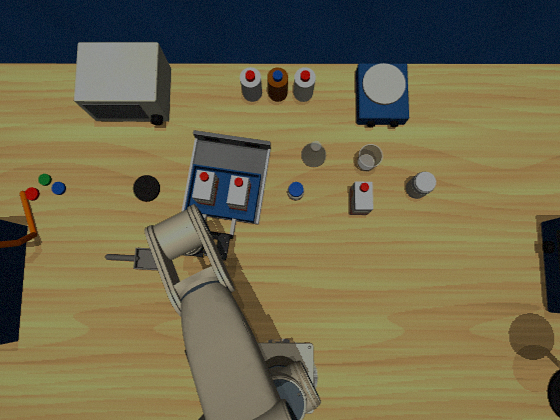

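Both full tins stand squarely in the tray, the empty one is back at (362,198), and the handle bar shows in the wrist view at about (280,133).

```bash
python3 - <<'E'
from h import *
K,T=camT('wrist')
print('handle seen',px2w([[280,133]],.045,K,T)[0],'predicted',tray(-.147,0))
h=tray(-.195,0);move_pose([*h,.12],quat(TY));movel([*h,.03],v=.15)
print('contact+stop',movel([*tray(-.03,0),.03],v=.05,until_force=12),get_ft_force())
p=get_tcp_pos()[:2];d=p-TR;c,s=np.cos(TY),np.sin(TY);print('local',c*d[0]+s*d[1],-s*d[0]+c*d[1])
wait(.3);movel([*(p-[.05*c,.05*s]),.03],v=.1);movel([*(p-[.05*c,.05*s]),.25],v=.25)
move_pose([.35,-.25,.3],quat(TY));im=read_camera('top');save('t3',im);print(get_time())
K,T=camT('top');hsv=cv2.cvtColor(im,cv2.COLOR_RGB2HSV)
save('t3c',cv2.resize(im[120:260,150:440],None,fx=2.7,fy=2.7,interpolation=2))
E
```

```text
handle seen [0.46151628 0.21032664 0.045     ] predicted [0.45160701 0.20967666]
contact+stop True [-1.13931525  0.07902071  0.39699923]
local -0.059941426584575075 -0.0004129310307282013
38.2417
```

View pics/t3c.png

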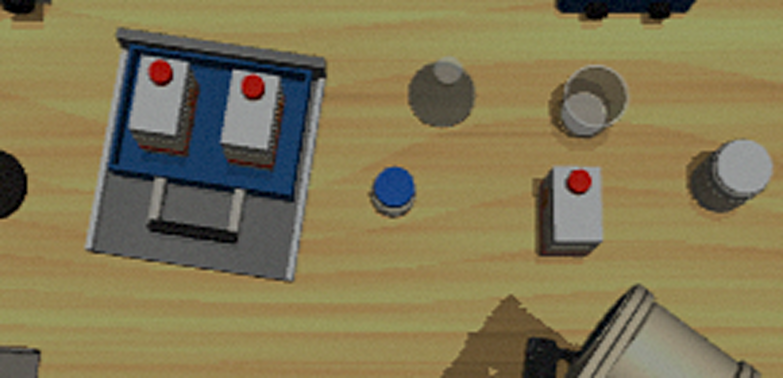

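The tray appears to be against its back stop, with both tins upright. The margin is only 4 mm, so I'll press once more and measure.

```bash
python3 - <<'E'
from h import *
c,s=np.cos(TY),np.sin(TY)
h=tray(-.10,0);move_pose([*h,.2],quat(TY));movel([*h,.03],v=.2)
print(movel([*tray(-.03,0),.03],v=.03,until_force=20),get_ft_force())
p=get_tcp_pos()[:2];d=p-TR;print('local',c*d[0]+s*d[1])
wait(.3);h=tray(-.11,0);movel([*h,.03],v=.1);movel([*h,.25],v=.25)
move_pose([.35,-.25,.3],quat(TY));im=read_camera('top');K,T=camT('top');hsv=cv2.cvtColor(im,cv2.COLOR_RGB2HSV)
def bar(im,box):
    g=im.max(2)[box[1]:box[3],box[0]:box[2]];m=(g<45).astype(np.uint8);n,l,st,cc=cv2.connectedComponentsWithStats(m);i=1+np.argmax(st[1:,4])
    w=px2w(cc[i]+box[:2],.044,K,T)[0,:2]-TR;return st[i],c*w[0]+s*w[1],-s*w[0]+c*w[1]
im0=cv2.cvtColor(cv2.imread('pics/top0.png'),cv2.COLOR_BGR2RGB)
print(bar(im0,(195,226,240,242)),bar(im,(195,195,245,215)),get_time())
E
```

```text
True [-0.31101666 -0.3587638   0.07419668]
local -0.05988513170631623
(array([  5,   4,  33,   9, 141], dtype=int32), np.float64(-0.13933384698190934), np.float64(0.00011687903039154027)) (array([ 10,   5,  33,  10, 156], dtype=int32), np.float64(-0.042111919111214556), np.float64(0.0006735093448749351)) 46.1917
```

```bash
python3 -c "
from h import *
print(job_done(),get_time())"
```

```text
the job is handed in; nothing more can be done
the job is handed in; nothing more can be done
```

I handed the job in at about 46 s of the 72 s: the two full tins (7.4 N and 7.1 N) stand in the tray, the empty one (1.8 N) stands on the bench, and the tray is in against its back stop (a second, harder push moved it no further); the verdict was not shown.

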